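Set the flip tags on the extraction-room stock bins

TASK

Some flip tags on the tube bins no longer match the stock: put them right, so that only the full bins show the stocked face (round disc, tag leaning back to its bin) and the bins that are not full show the reorder face (two bars, tag leaning towards you). Flip a wrong tag by gently pushing it over with the fingertips until it falls to its other rest; pinch and lift nothing. Do not disturb the tags that are already right or the loose things around the bins.

Things in the scene. Friction and masses are not known exactly. Their poses are not given: they have to be found in the camera images.
- rack: fixed aluminium tray, 240 (x) x 470 (y) x 12 mm thick, on which the four bins stand side by side in four places 110 mm apart along its y (which bin stands where varies). Low lips: 50 mm high at the far side, 30 mm at the ends, 6 mm at the front. Origin: centre of its underside, z up, -x is the front where the worker (robot) stands.
- bin_a: FULL: 7 x 5 narrow grey-capped tubes fill it wall to wall to 4 mm below the rim. Open grey plastic bin fixed on the tray, 140 (x) x 96 (y) x 75 mm high, 3 mm walls, rim about 87 mm above the bench. Origin: centre of its underside; x points away from the worker, z up. A steel holder on its front carries its flip tag.
- tag_a (a joint): tilt of bin_a's tag, rad. 0: leans 45 deg to the worker, bars up. 0.785: upright. 1.571: leans 45 deg back to the bin, disc up. Loose hinge, no spring: past upright it falls over by its own weight. Pin along the bin's y, 110 mm to -x of the bin's origin (40 mm clear of the bin) and 75 mm above it; its holder reaches 12 mm above and below and 36 mm to each side of the pin.
- tag_a_stocked: stocked face of bin_a's tag: the half (2.2 mm) of the plate on the worker's side when upright, with a dark disc 36 mm across. Whole tag: stiff white plate 60 mm wide along the pin, free edge 64 mm from the pin, 4.4 mm thick, 34 g; at rest its free edge is 45 mm above the pin and 45 mm before or behind it. Origin: middle of the pin, z to the free edge, face looks to -x.
- tag_a_reorder: reorder face of bin_a's tag: the half (2.2 mm) of the plate on the bin's side when upright, with two dark bars 44 x 9 mm along the pin. Origin: middle of the pin, z to the free edge, face looks to +x.
- bin_b: FULL: 5 x 4 wide white-capped tubes fill it wall to wall to 4 mm below the rim. Open grey plastic bin fixed on the tray, 140 (x) x 96 (y) x 75 mm high, 3 mm walls, rim about 87 mm above the bench. Origin: centre of its underside; x points away from the worker, z up. A steel holder on its front carries its flip tag.
- tag_b (a joint): tilt of bin_b's tag, rad. 0: leans 45 deg to the worker, bars up. 0.785: upright. 1.571: leans 45 deg back to the bin, disc up. Loose hinge, no spring: past upright it falls over by its own weight. Pin along the bin's y, 110 mm to -x of the bin's origin (40 mm clear of the bin) and 75 mm above it; its holder reaches 12 mm above and below and 36 mm to each side of the pin.
- tag_b_stocked: stocked face of bin_b's tag: the half (2.2 mm) of the plate on the worker's side when upright, with a dark disc 36 mm across. Whole tag: stiff white plate 60 mm wide along the pin, free edge 64 mm from the pin, 4.4 mm thick, 34 g; at rest its free edge is 45 mm above the pin and 45 mm before or behind it. Origin: middle of the pin, z to the free edge, face looks to -x.
- tag_b_reorder: reorder face of bin_b's tag: the half (2.2 mm) of the plate on the bin's side when upright, with two dark bars 44 x 9 mm along the pin. Origin: middle of the pin, z to the free edge, face looks to +x.
- bin_c: NOT full: only three narrow grey-capped tubes are left, near its far end. Open grey plastic bin fixed on the tray, 140 (x) x 96 (y) x 75 mm high, 3 mm walls, rim about 87 mm above the bench. Origin: centre of its underside; x points away from the worker, z up. A steel holder on its front carries its flip tag.
- tag_c (a joint): tilt of bin_c's tag, rad. 0: leans 45 deg to the worker, bars up. 0.785: upright. 1.571: leans 45 deg back to the bin, disc up. Loose hinge, no spring: past upright it falls over by its own weight. Pin along the bin's y, 110 mm to -x of the bin's origin (40 mm clear of the bin) and 75 mm above it; its holder reaches 12 mm above and below and 36 mm to each side of the pin.
- tag_c_stocked: stocked face of bin_c's tag: the half (2.2 mm) of the plate on the worker's side when upright, with a dark disc 36 mm across. Whole tag: stiff white plate 60 mm wide along the pin, free edge 64 mm from the pin, 4.4 mm thick, 34 g; at rest its free edge is 45 mm above the pin and 45 mm before or behind it. Origin: middle of the pin, z to the free edge, face looks to -x.
- tag_c_reorder: reorder face of bin_c's tag: the half (2.2 mm) of the plate on the bin's side when upright, with two dark bars 44 x 9 mm along the pin. Origin: middle of the pin, z to the free edge, face looks to +x.
- bin_d: NOT full: quite empty. Open grey plastic bin fixed on the tray, 140 (x) x 96 (y) x 75 mm high, 3 mm walls, rim about 87 mm above the bench. Origin: centre of its underside; x points away from the worker, z up. A steel holder on its front carries its flip tag.
- tag_d (a joint): tilt of bin_d's tag, rad. 0: leans 45 deg to the worker, bars up. 0.785: upright. 1.571: leans 45 deg back to the bin, disc up. Loose hinge, no spring: past upright it falls over by its own weight. Pin along the bin's y, 110 mm to -x of the bin's origin (40 mm clear of the bin) and 75 mm above it; its holder reaches 12 mm above and below and 36 mm to each side of the pin.
- tag_d_stocked: stocked face of bin_d's tag: the half (2.2 mm) of the plate on the worker's side when upright, with a dark disc 36 mm across. Whole tag: stiff white plate 60 mm wide along the pin, free edge 64 mm from the pin, 4.4 mm thick, 34 g; at rest its free edge is 45 mm above the pin and 45 mm before or behind it. Origin: middle of the pin, z to the free edge, face looks to -x.
- tag_d_reorder: reorder face of bin_d's tag: the half (2.2 mm) of the plate on the bin's side when upright, with two dark bars 44 x 9 mm along the pin. Origin: middle of the pin, z to the free edge, face looks to +x.
- vial_1: loose clear vial with white cap, 21 mm diameter, 57 mm high, standing on the front ledge of the tray in the gap between two tag holders; leave it alone. Origin: centre of its underside.
- vial_2: second such vial in another gap between two tag holders, 21 mm diameter, 57 mm high; leave it alone. Origin: centre of its underside.
- tip_box: loose closed pipette tip box, 83 x 122 x 64 mm, on the bench left of the tray; leave it alone. Origin: centre of its underside.
- tube_rack: loose white rack with tubes, 70 x 150 x 65 mm, on the bench right of the tray; leave it alone. Origin: centre of its underside.
- reagent_jar: loose white-capped jar, 64 mm diameter, 85 mm high, on the bench right of the tray; leave it alone. Origin: centre of its underside.
- marker: loose marker pen, 130 mm long, 17 mm thick, lying along the front ledge of the tray, under the tags; leave it alone. Origin: under its middle.
- timer: loose flat bench timer, 62 x 62 x 16 mm, on the bench left of the tray; leave it alone. Origin: centre of its underside.

How it is judged:
At the end, for the whole second after the job is handed in: The tags of the two full bins (a, b) rest leaning back with the disc up and those of the two bins that are not full (c, d) rest leaning forward with the bars up, each within 0.17 rad (10 degrees) of its rest and still; every loose thing is within 15 mm of where it stood (value of joint each of tag_a, tag_b above 1.4 rad and value of joint each of tag_c, tag_d below 0.17 rad and velocity of joint tag_a between -0.2 and 0.2 rad/s and velocity of joint tag_b between -0.2 and 0.2 rad/s and velocity of joint tag_c between -0.2 and 0.2 rad/s and velocity of joint tag_d between -0.2 and 0.2 rad/s and distance of each of vial_1, vial_2, tip_box, tube_rack, reagent_jar, marker, timer from where it was at the start of the episode below 0.015 m); the robot touches nothing.
It fails at once if a tag that was already right was moved (more than 0.4 rad off its rest) (value of joint tag_b below 1.17 rad or value of joint tag_d above 0.4 rad).
It fails at once if a tag was pinched (over 3 N on both of its faces at once) ((contact force between the fingers and tag_a_stocked above 3 N and contact force between the fingers and tag_a_reorder above 3 N) or (contact force between the fingers and tag_b_stocked above 3 N and contact force between the fingers and tag_b_reorder above 3 N) or (contact force between the fingers and tag_c_stocked above 3 N and contact force between the fingers and tag_c_reorder above 3 N) or (contact force between the fingers and tag_d_stocked above 3 N and contact force between the fingers and tag_d_reorder above 3 N)).
It fails at once if a bin or its tag was forced or gripped (over 20 N from the fingers) (contact force between the fingers and bin_a above 20 N or contact force between the fingers and tag_a_stocked above 20 N or contact force between the fingers and tag_a_reorder above 20 N or contact force between the fingers and bin_b above 20 N or contact force between the fingers and tag_b_stocked above 20 N or contact force between the fingers and tag_b_reorder above 20 N or contact force between the fingers and bin_c above 20 N or contact force between the fingers and tag_c_stocked above 20 N or contact force between the fingers and tag_c_reorder above 20 N or contact force between the fingers and bin_d above 20 N or contact force between the fingers and tag_d_stocked above 20 N or contact force between the fingers and tag_d_reorder above 20 N).
It fails at once if a loose thing was gripped or pressed with the fingers (over 10 N) (contact force between the fingers and vial_1 above 10 N or contact force between the fingers and vial_2 above 10 N or contact force between the fingers and tip_box above 10 N or contact force between the fingers and tube_rack above 10 N or contact force between the fingers and reagent_jar above 10 N or contact force between the fingers and marker above 10 N or contact force between the fingers and timer above 10 N).
It fails at once if a loose thing was moved over 15 mm, or lifted (distance of any of vial_1, vial_2, tip_box, tube_rack, reagent_jar, marker, timer from where it was at the start of the episode above 0.015 m).
It also fails if it takes over 38 s, if anything falls off the work surface, if the arm or the gripper's body presses on something with over 40 N, if the wrist force passes 120 N, or if a joint passes its speed limit or range.

ROBOT

A 6-joint arm with a two-finger parallel gripper is mounted at the origin on the work surface. World frame = base frame: x ahead of the robot, y to its left, z up, the work surface at z = 0. Lengths are in m, angles in rad, forces in N, time in s.
With the tool pointing down it reaches from about 0.225 to 0.875 m from the base axis. Payload 3.4 kg.
Tool frame: the origin (TCP) lies on the mounting face of the last link; the fingertips stand 173 mm ahead of it and the grasp point (between the pads) lies 155 mm ahead of it; y points along the fingers, x is the direction in which the jaws open and shut, and the axes are right-handed (so a half turn about y gives the same grasp; the last joint's range is limited). The gripper opens to 85 mm and grips with 20 to 120 N. Pads are 22 mm wide; open, the fingers measure 114 mm over their backs; the gripper's body (76 mm by 85 mm) begins 54 mm behind the grasp point. The pads swing forward as they close: fully open they stand 13 mm farther back than shut.
Start: joints at [-1.394, 0.276, 1.505, -0, 1.361, -0.121], TCP at [0.169, -0.55, 0.405] pointing down, gripper open.
Joint ranges: [-2.89, 2.89], [-0.75, 2.08], [0.22, 2.7], [-1.18, 4.32], [0.11, 2.71], [-2.7, 2.7]. Speed limits (rad/s): [2.57, 2.57, 3.14, 3.14, 3.14, 3.14].

INTERFACE

Orientations are given as a unit quaternion [w, x, y, z].
In Python, from rig import manip, vision, ticket gives the robot as it stands.
- The arm moves only by the tool arm_command, never from a script. Its argument "increments" is one flat list of numbers, 7 for each row, row after row: the turn, a rotation vector about the tool's x, y, z in rad, then the shift along the tool's x, y, z in cm, then the closure, from 0 (fully open) to 1 (shut). In form: [wx, wy, wz, tx, ty, tz, hand, wx, wy, wz, tx, ty, tz, hand, ...]. A call has 1 to 8 rows; each row shifts and turns the commanded pose from where the row before left it, along the tool's axes as they then stand; what a row does not reach is not made up. A row lasts 1/8 s, in which the tool goes at most 62.5 mm and 10.7 degrees, less where a joint would pass 70% of its speed; a pose out of reach is approached as far as the arm can. A call is refused whole if a number of a shift passes 6.25 or a number of a turn 0.188, either way. A call with a gripper value outside its range is refused whole. The fingers move at their own pace and stop on an object; "grip_force" is the grip in N (left out, the last holds). Time passes only in rows, so rows that do not move let the fingers close. It gives the time, the measured TCP pose, the force and the opening at its end, in the units of the state.
- manip.get_state(): the state, without advancing time (a new reading comes with each control period).
- vision.get_image(name): name is "scene" or "top" or "wrist"; returns the picture (480x640x3 uint8, red, green, blue); there is no depth.
- vision.camera_params(name): a dict with "vfov" (degrees; the focal length in pixels is half the picture's height over the tangent of half this angle, whatever the lens; pixels are square), "cx", "cy" (the principal point, pixels), "R" (3x3) and "t" (3): a world point X has camera coordinates R X + t. Camera axes: x right, y down, z forward; pixel columns grow to the right and rows downward; lengths in m; the calibration is good to about 2 mm. A picture is of the moment at which its call begins: read the wrist's pose just before it. camera_params takes no time and is no camera call; for the wrist camera it gives the pose at the moment of the call.
- ticket.sign_off(): hands the job in, once; it reports no verdict.
The state is a dict: "clock": time; "qpos": joint angles; "qd": joint speeds; "effort": joint torques, N m; "position": TCP position; "ee_rot": TCP orientation; "contact_force": force on the tool from outside, world axes, zero at the start; "moment": the same for the moment, N m; "width": finger opening in m.
Only numpy, scipy, OpenCV 4.12 (cv2) and the standard library are available. Lean on these libraries where they do the work, as an engineer would, in place of code of your own. Each camera call takes 0.05 s, during which the arm holds its last target.

## Working session

There is one attempt and no reset: what is moved stays moved. The work goes in short steps, Python scripts to look and compute and a tool call to move; the robot and the scene stay as the last step left them, time stands still between calls to the robot, and variables do not carry over. Pictures are saved under pics/ and viewed, and the job is handed in when it is done.

Besides the shell and the picture viewer there is one more tool, called after "Call:" as name(argument=value, ...) on one line, values as JSON. arm_command: Moves the arm, as the interface text tells. Its arguments: {"type":"object","properties":{"increments":{"type":"array"},"grip_force":{"type":"number"}},"required":["increments"]}

```bash
mkdir -p pics; python3 - <<'E'
from rig import manip, vision
import cv2
for n in ("scene","top"):
    im=vision.get_image(n); cv2.imwrite(f"pics/{n}0.png",im[:,:,::-1])
    print(n,vision.camera_params(n))
print(manip.get_state())
E
```

```text
scene {'vfov': 42.937281577070465, 'cx': 320.01659264274747, 'cy': 227.9013298985629, 'R': array([[ 0.44174735,  0.89712883, -0.00437488],
       [ 0.74449166, -0.3693009 , -0.55619153],
       [-0.5005911 ,  0.24243907, -0.83104263]]), 't': array([-0.24297078, -0.35289474,  1.81108823])}
top {'vfov': 51.632057431726324, 'cx': 315.26655355258066, 'cy': 233.3699043521922, 'R': array([[ 0.09268965, -0.99568942,  0.0033472 ],
       [-0.97547995, -0.09148126, -0.20017504],
       [ 0.19961838,  0.01528903, -0.97975443]]), 't': array([-0.05629743,  0.54827893,  1.14801823])}
{'clock': 0.1, 'qpos': array([-1.39401415e+00,  2.76537610e-01,  1.50600003e+00, -1.02214683e-05,
        1.36070481e+00, -1.21013389e-01]), 'qd': array([ 0.00028635, -0.00126048, -0.00229449, -0.00060859,  0.00021336,
        0.00125074]), 'effort': array([ 1.19382541e-03, -4.17700517e+01, -2.46405888e+01, -1.62769534e-04,
        5.87858274e-03,  2.09264840e-05]), 'position': array([ 0.16866576, -0.5495133 ,  0.40392523]), 'ee_rot': array([ 0.56904017, -0.56824373,  0.42071896, -0.41986653]), 'contact_force': array([ 0.25887682, -1.30557785,  0.51228209]), 'moment': array([ 0.03400181,  0.00173842, -0.07267333]), 'width': 0.08571878043106057}
```

View pics/scene0.png

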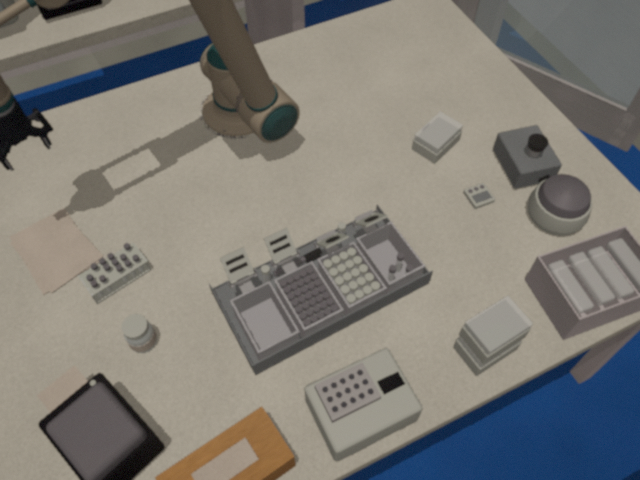

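View pics/top0.png

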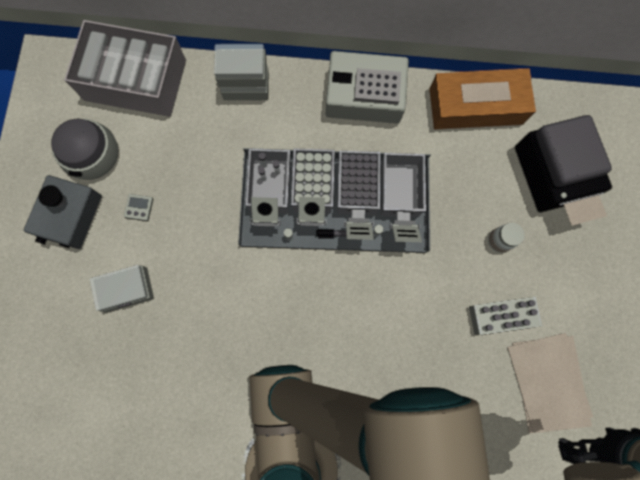

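In the top picture, left to right: bin c (disc, tag at 264,208, wrong), b (disc at 312,208, right), a (bars at 359,230, wrong) and d (bars at 407,231, right). Vials stand at (288,233) and (379,229), and the marker is near (327,233). I'll zoom in and measure the tray.

```bash
cat > h.py <<'E'
import numpy as np, cv2
from rig import manip, vision
def ray(n,u,v,z,P=None):
    P=P or vision.camera_params(n); f=240/np.tan(np.radians(P['vfov']/2))
    d=P['R'].T@np.array([(u-P['cx'])/f,(v-P['cy'])/f,1]); c=-P['R'].T@P['t']
    return c+d*(z-c[2])/d[2]
def proj(n,X,P=None):
    P=P or vision.camera_params(n); f=240/np.tan(np.radians(P['vfov']/2))
    x=P['R']@np.array(X)+P['t']; return f*x[:2]/x[2]+[P['cx'],P['cy']]
E
python3 - <<'E'
import cv2
a=cv2.imread("pics/top0.png")[140:260,230:440]
cv2.imwrite("pics/topz.png",cv2.resize(a,None,fx=3.8,fy=3.8,interpolation=cv2.INTER_CUBIC))
a=cv2.imread("pics/scene0.png")[195:370,200:440]
cv2.imwrite("pics/scz.png",cv2.resize(a,None,fx=3.3,fy=3.3,interpolation=cv2.INTER_CUBIC))
E
```

```text
(no output)
```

View pics/topz.png

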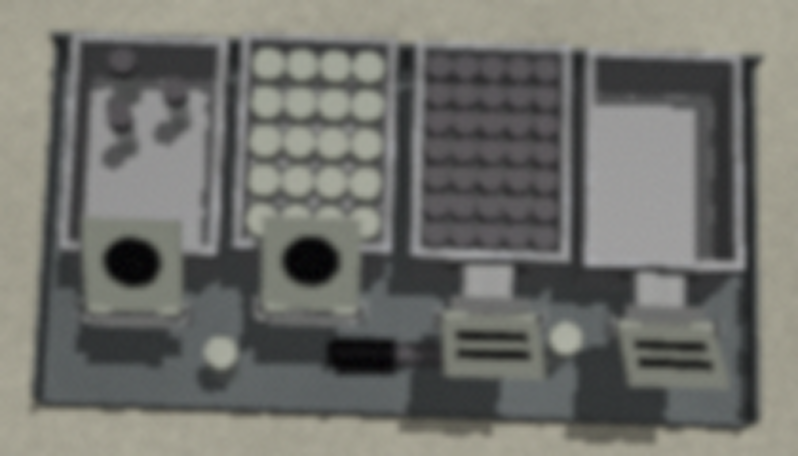

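View pics/scz.png

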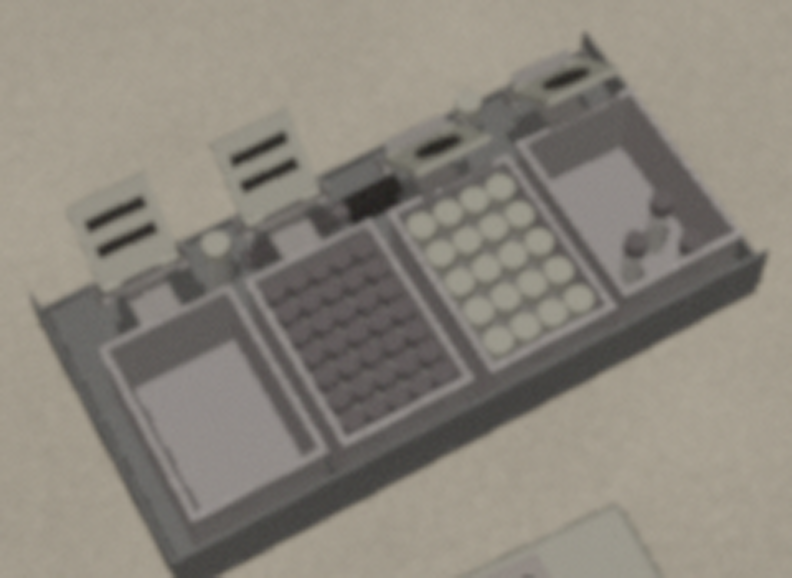

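```bash
python3 - <<'E'
from h import *
np.set_printoptions(precision=4,suppress=True)
P=vision.camera_params('top'); S=vision.camera_params('scene')
C={'c':[(75,38),(228,42),(215,252),(62,248)],'b':[(243,40),(397,45),(392,250),(235,248)],'a':[(415,45),(573,52),(570,262),(412,256)],'d':[(586,55),(743,62),(742,268),(584,266)]}
src=[];dst=[];off=dict(c=1.5,b=.5,a=-.5,d=-1.5)
for k,q in C.items():
    w=np.array([ray('top',230+x/3.8,140+y/3.8,.087,P) for x,y in q])
    print(k,'ctr',w.mean(0)[:2],'len',np.linalg.norm(w[0]-w[3]),np.linalg.norm(w[1]-w[2]),'wid',np.linalg.norm(w[0]-w[1]))
    src+=[(sx*.07,off[k]*.11+sy*.048) for sx,sy in((1,1),(1,-1),(-1,-1),(-1,1))]; dst+=list(w[:,:2])
src=np.array(src);dst=np.array(dst)
a=src-src.mean(0);b=dst-dst.mean(0)
yaw=np.arctan2((a[:,0]*b[:,1]-a[:,1]*b[:,0]).sum(),(a*b).sum()); 
R=np.array([[np.cos(yaw),-np.sin(yaw)],[np.sin(yaw),np.cos(yaw)]]);t=dst.mean(0)-R@src.mean(0)
print('yaw',yaw,'t',t,'rms',np.sqrt(((src@R.T+t-dst)**2).sum(1).mean()))
for k in off:
    pin=R@[-.11,off[k]*.11]+t; print(k,'pin',pin)
    # predicted free edge midpoint & its projection
    s=1 if k in'cb' else -1
    e=R@[-.11+s*.045,off[k]*.11]+t; E=[*e,.087+.045]
    pr=proj('top',E,P); ps=proj('scene',E,S)
    print(' edge',E,'top zoom',(pr-[230,140])*3.8,'scene zoom',(ps-[200,195])*3.3)
for n,(x,y),z in (('v1',(220,352),.069),('v2',(566,337),.069),('mk',(335,355),.026)):
    print(n,ray('top',230+x/3.8,140+y/3.8,z,P), 'local',R.T@(ray('top',230+x/3.8,140+y/3.8,z,P)[:2]-t))
E
```

```text
c ctr [0.6704 0.1204] len 0.13954628261182983 0.13955575648386614 wid 0.09844975678594202
b ctr [0.6802 0.0117] len 0.13821141218646885 0.1361636201782118 wid 0.09909902027228808
a ctr [ 0.6854 -0.1   ] len 0.14003136137566016 0.1392841279555128 wid 0.10163347161568516
d ctr [ 0.6896 -0.2087] len 0.13982507571299152 0.1364883856637549 wid 0.10085642122899521
yaw 0.057566022137401494 t [ 0.6814 -0.0442] rms 0.0026257856533569175
c pin [0.5621 0.1142]
 edge [np.float64(0.6070060267122431), np.float64(0.11682867975613394), 0.132] top zoom [132.5967 221.1251] scene zoom [578.8239  83.7928]
b pin [0.5684 0.0044]
 edge [np.float64(0.613334792368752), np.float64(0.00701089100920553), 0.132] top zoom [314.1237 227.4738] scene zoom [444.6393 148.5631]
a pin [ 0.5747 -0.1054]
 edge [np.float64(0.5298126399595922), np.float64(-0.10798497872941192), 0.132] top zoom [493.2123 379.8447] scene zoom [244.114 120.012]
d pin [ 0.5811 -0.2152]
 edge [np.float64(0.5361414056161009), np.float64(-0.2178027674763403), 0.132] top zoom [677.921  386.3588] scene zoom [101.1625 186.3084]
v1 [0.5441 0.0603 0.069 ] local [-0.1311  0.1122]
v2 [ 0.5741 -0.1566  0.069 ] local [-0.1135 -0.1061]
mk [ 0.5577 -0.0118  0.026 ] local [-0.1216  0.0395]
```

```bash
python3 - <<'E'
from h import *
from scipy.spatial.transform import Rotation as Ro
np.set_printoptions(precision=4,suppress=True)
s=manip.get_state(); q=s['ee_rot']; R=Ro.from_quat([*q[1:],q[0]]).as_matrix(); print(R)
P=vision.camera_params('wrist'); print('cam in tool',R.T@(-P['R'].T@P['t']-s['position']), 'cam axes in tool\n',R.T@P['R'].T)
Ra=np.array([[np.cos(.0576),-np.sin(.0576)],[np.sin(.0576),np.cos(.0576)]])
cv2.imwrite('pics/w0.png',vision.get_image('wrist')[:,:,::-1])
E
```

```text
[[ 0.2934 -0.0003  0.956 ]
 [-0.956   0.0016  0.2934]
 [-0.0016 -1.      0.0002]]
cam in tool [-0.0013  0.03    0.0806] cam axes in tool
 [[ 1.      0.0005 -0.0002]
 [ 0.0003 -0.3121  0.9501]
 [ 0.0004 -0.9501 -0.3121]]
```

View pics/w0.png

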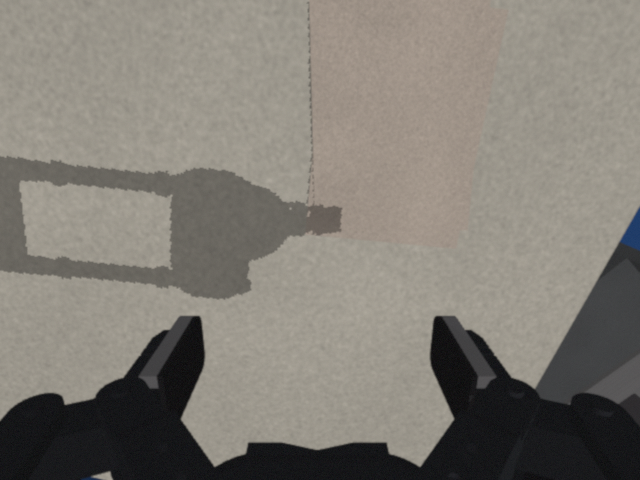

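The measured sizes match what's given: rims 138–140 by 98–101 mm, pitch 110 mm, and the free edges project to within 2 mm of where they are seen. The camera also shows that the approach axis is tool y. I'll turn to square up with the tray, close the fingers and go in front of tag a.

Call:
arm_command(increments=[0,0.12,0,0,0,0,1,0,0.12,0,0,0,0,1,0,0,0,-3,0.5,2.5,1,0,0,0,-3,0.5,2.5,1,0,0,0,-3,0.5,2.5,1,0,0,0,-3,0.5,2.5,1,0,0,0,-3,0.5,2.5,1,0,0,0,-3,0.5,2.5,1], grip_force=20)

```text
clock: 1.15
position: [0.3086, -0.3602, 0.3744]
ee_rot: [0.514, -0.514, 0.485, -0.485]
contact_force: [0.6, 0.3, -0.4]
width: 0.0002
```

Call:
arm_command(increments=[0,0,0,-3,0.5,2.5,1,0,0,0,-3,0.5,2.5,1,0,0,0,-3,0.5,2.5,1,0,0,0,-3,0.5,2.5,1,0,0,0,-3,0.5,2.5,1,0,0,0,-3,0.5,2.3,1,0,0,0,-3,0.5,1.7,1,0,0,0,0,0,0,1])

```text
clock: 2.15
position: [0.461, -0.1404, 0.3391]
ee_rot: [-0.515, 0.515, -0.485, 0.484]
contact_force: [-0.3, -0.2, -0.4]
width: -0.0002
```

```bash
cat > st.py <<'E'
from h import *
from scipy.spatial.transform import Rotation as Ro
import sys
np.set_printoptions(precision=4,suppress=True)
s=manip.get_state(); q=s['ee_rot']; R=Ro.from_quat([*q[1:],q[0]]).as_matrix()
print(s['clock'],s['position'],s['contact_force'],s['width'],'yaw',np.arctan2(R[1,2],R[0,2]),'y',R[:,1])
tip=s['position']+.173*R[:,1]; print('tip',tip)
c,n=np.cos(.0576),np.sin(.0576); T=np.array([[c,-n],[n,c]])
for k,p in dict(c=(.5621,.1142),a=(.5747,-.1054)).items():
    print(k,'tip rel pin (tray axes) mm',T.T@(tip[:2]-p)*1e3,'z above pin',(tip[2]-.087)*1e3)
for a in sys.argv[1:]:
    n,f=a.split('='); cv2.imwrite('pics/'+f,vision.get_image(n)[:,:,::-1])
E
python3 st.py wrist=w1.png
```

```text
2.15 [ 0.461  -0.1404  0.3391] [-0.2672 -0.1689 -0.3765] -0.00017034605329154773 yaw 0.0611984187089629 y [-0.0012  0.0011 -1.    ]
tip [ 0.4608 -0.1402  0.1661]
c tip rel pin (tray axes) mm [-115.7335 -248.1424] z above pin 79.08483433714791
a tip rel pin (tray axes) mm [-115.6706  -28.1812] z above pin 79.08483433714791
```

View pics/w1.png

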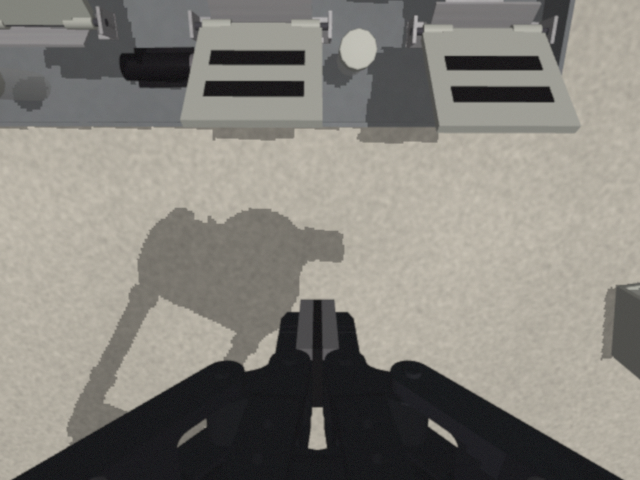

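The wrist view shows tag a with its free edge from (182,123) to (322,124). The closed fingers are near (318,300), to its right. I'll check that against the first estimate.

```bash
python3 - <<'E'
from h import *
for p in((182,123),(322,124),(438,130),(579,127)): print(ray('wrist',*p,.132))
E
```

```text
[ 0.53221906 -0.07763715  0.132     ]
[ 0.5354502  -0.13768217  0.132     ]
[ 0.53600387 -0.18782069  0.132     ]
[ 0.54091668 -0.24821638  0.132     ]
```

Call:
arm_command(increments=[0,0,0,-1.4,0,1,1,0,0,0,-1.4,0,1,1,0,0,0,0,1.3,0.5,1,0,0,0,0,1.3,0.5,1,0,0,0,0,1.3,0,1,0,0,0,0,1.3,0,1,0,0,0,0,0,0,1])

```text
clock: 3.08
position: [0.4883, -0.1125, 0.2862]
ee_rot: [-0.514, 0.515, -0.486, 0.484]
contact_force: [0.8, 0.3, 0.6]
width: -0.0002
```

```bash
python3 st.py wrist=w2.png
```

```text
3.075 [ 0.4883 -0.1125  0.2862] [0.8059 0.2532 0.5512] -0.000172964505020873 yaw 0.05738788298204793 y [-0.0031  0.001  -1.    ]
tip [ 0.4878 -0.1123  0.1132]
c tip rel pin (tray axes) mm [ -87.2426 -221.8753] z above pin 26.229878299687257
a tip rel pin (tray axes) mm [-87.1797  -1.9141] z above pin 26.229878299687257
```

View pics/w2.png

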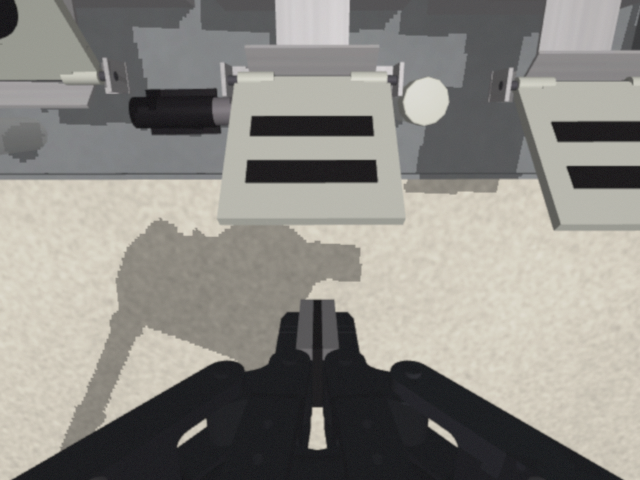

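The fingers (318,300) line up with tag a's edge (centre 311,220) and sit below and in front of it. I'll push forward slowly.

Call:
arm_command(increments=[0,0,0,0,0,1.5,1,0,0,0,0,0,1.2,1,0,0,0,0,0,1,1,0,0,0,0,0,1,1,0,0,0,0,0,1,1,0,0,0,0,0,1,1,0,0,0,0,0,1,1,0,0,0,0,0,1,1])

```text
clock: 4.12
position: [0.5765, -0.1074, 0.2877]
ee_rot: [-0.514, 0.514, -0.485, 0.485]
contact_force: [0.2, -0.4, 0.0]
width: 0.0
```

```bash
python3 st.py wrist=w3.png
```

```text
4.125 [ 0.5765 -0.1074  0.2877] [ 0.2319 -0.3948  0.0091] 4.297082181290002e-05 yaw 0.05772360320787834 y [-0.     -0.0001 -1.    ]
tip [ 0.5765 -0.1074  0.1147]
c tip rel pin (tray axes) mm [   1.6232 -222.1035] z above pin 27.66438723512088
a tip rel pin (tray axes) mm [ 1.686  -2.1423] z above pin 27.66438723512088
```

View pics/w3.png

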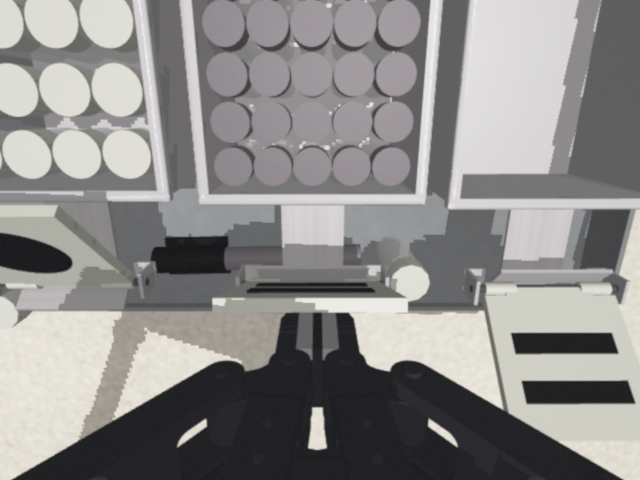

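Tag a stands about upright against the fingers (edge at row 304). I'll push a little further.

Call:
arm_command(increments=[0,0,0,0,0,0.8,1,0,0,0,0,0,0.8,1,0,0,0,0,0,0.6,1,0,0,0,0,0,0,1])

```text
clock: 4.68
position: [0.5967, -0.1063, 0.2877]
ee_rot: [-0.513, 0.516, -0.486, 0.484]
contact_force: [-4.9, -1.4, 3.4]
width: 0.0002
```

```bash
python3 st.py wrist=w4.png
```

```text
4.675 [ 0.5967 -0.1063  0.2877] [-4.9078 -1.3901  3.4024] 0.0002306218000043558 yaw 0.05833469019994658 y [-0.0051 -0.0004 -1.    ]
tip [ 0.5958 -0.1064  0.1147]
c tip rel pin (tray axes) mm [  20.9788 -222.1403] z above pin 27.70451903083887
a tip rel pin (tray axes) mm [21.0416 -2.1791] z above pin 27.70451903083887
```

View pics/w4.png

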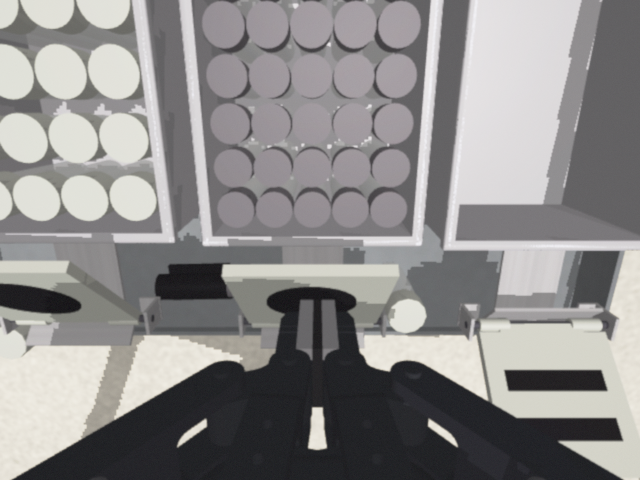

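Tag a has fallen over with its disc up (312,298), and the fingers are touching it lightly (about 5 N). I'll back off, rise, and cross to a point behind tag c.

Call:
arm_command(increments=[0,0,0,0,0,-0.8,1,0,0,0,0,0,-1.2,1,0,0,0,0,-1,-1,1,0,0,0,0,-2.5,0,1,0,0,0,0,-2.5,0,1,0,0,0,0,-2,0,1,0,0,0,0,0,0,1])

```text
clock: 5.6
position: [0.5679, -0.1081, 0.3701]
ee_rot: [0.515, -0.513, 0.484, -0.487]
contact_force: [-0.0, 0.3, 0.1]
width: 0.0001
```

Call:
arm_command(increments=[0,0,0,-2.8,0,1.2,1,0,0,0,-2.8,0,1.2,1,0,0,0,-2.8,0,1.2,1,0,0,0,-2.8,0,1.2,1,0,0,0,-2.8,0,1.2,1,0,0,0,-2.8,0,1.2,1,0,0,0,-2.8,0,1.2,1,0,0,0,-2.6,0,1,1])

```text
clock: 6.6
position: [0.6487, 0.1201, 0.3665]
ee_rot: [-0.514, 0.515, -0.486, 0.485]
contact_force: [1.0, -0.8, -0.1]
width: -0.0004
```

Call:
arm_command(increments=[0,0,0,0,0,0,1])

```text
clock: 6.72
position: [0.6488, 0.1207, 0.3664]
ee_rot: [-0.514, 0.515, -0.485, 0.484]
contact_force: [0.2, -1.0, -0.4]
width: 0.0003
```

```bash
python3 st.py top=t5.png; python3 -c "
import cv2
a=cv2.imread('pics/t5.png')[120:280,220:440]
cv2.imwrite('pics/t5z.png',cv2.resize(a,None,fx=3.6,fy=3.6,interpolation=2))"
```

```text
6.725 [0.6488 0.1207 0.3664] [ 0.1818 -1.0225 -0.4129] 0.0002505189911020048 yaw 0.06021351358967711 y [-0.0016  0.0003 -1.    ]
tip [0.6485 0.1207 0.1934]
c tip rel pin (tray axes) mm [86.6144  1.5632] z above pin 106.35767910334282
a tip rel pin (tray axes) mm [ 86.6773 221.5244] z above pin 106.35767910334282
```

View pics/t5z.png

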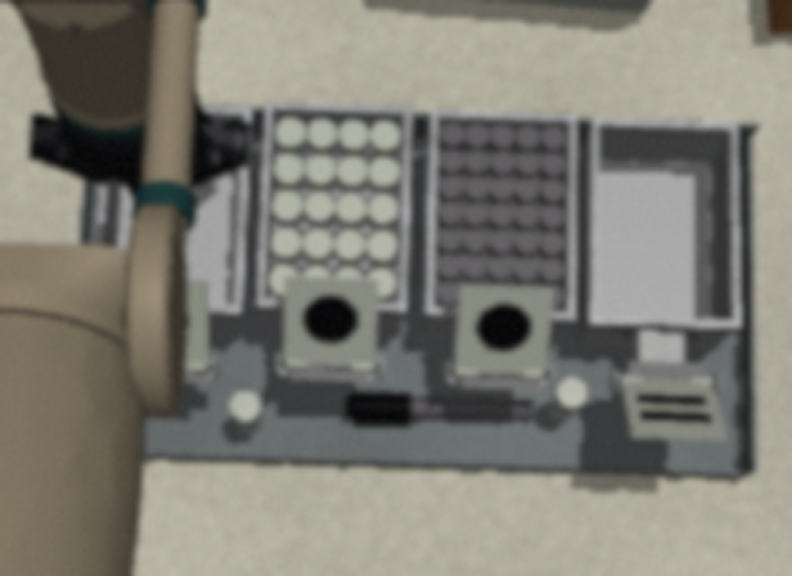

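Tag a now leans back beside b and the vials haven't moved. I'll descend behind tag c and push it towards the worker.

Call:
arm_command(increments=[0,0,0,0,2,0,1,0,0,0,0,2,0,1,0,0,0,0,2,0,1,0,0,0,0,1.2,0,1,0,0,0,0,0.6,0,1,0,0,0,0,0,0,1])

```text
clock: 7.52
position: [0.6488, 0.1188, 0.2896]
ee_rot: [-0.514, 0.514, -0.485, 0.485]
contact_force: [0.1, -0.4, 1.6]
width: -0.0002
```

```bash
python3 st.py wrist=w6.png scene=s6.png;  python3 -c "
import cv2
a=cv2.imread('pics/s6.png')[150:370,200:440]
cv2.imwrite('pics/s6z.png',cv2.resize(a,None,fx=2.7,fy=2.7,interpolation=2))"
```

```text
7.525 [0.6488 0.1188 0.2896] [ 0.1324 -0.4349  1.5742] -0.00019243320380973197 yaw 0.05748543547210669 y [-0.0002 -0.0002 -1.    ]
tip [0.6488 0.1188 0.1166]
c tip rel pin (tray axes) mm [86.8294 -0.4225] z above pin 29.614418138367878
a tip rel pin (tray axes) mm [ 86.8923 219.5386] z above pin 29.614418138367878
```

View pics/s6z.png

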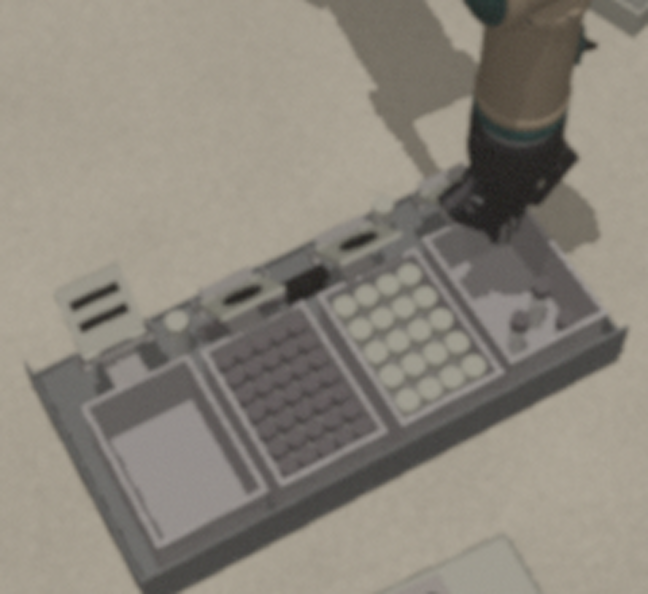

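The fingers are over bin c, behind its tag. I'll push back slowly.

Call:
arm_command(increments=[0,0,0,0,0,-1.5,1,0,0,0,0,0,-1.2,1,0,0,0,0,0,-1,1,0,0,0,0,0,-1,1,0,0,0,0,0,-1,1,0,0,0,0,0,-1,1,0,0,0,0,0,-1,1,0,0,0,0,0,-1,1])

```text
clock: 8.62
position: [0.5613, 0.114, 0.2896]
ee_rot: [-0.514, 0.514, -0.485, 0.485]
contact_force: [-0.1, 0.4, 0.1]
width: 0.0005
```

Call:
arm_command(increments=[0,0,0,0,0,-0.8,1,0,0,0,0,0,-0.4,1,0,0,0,0,0,0,1])

```text
clock: 9.0
position: [0.5499, 0.1134, 0.2898]
ee_rot: [0.514, -0.514, 0.485, -0.485]
contact_force: [-0.9, -0.6, 0.5]
width: 0.0002
```

```bash
python3 st.py wrist=w7.png scene=s7.png;  python3 -c "
import cv2
a=cv2.imread('pics/s7.png')[150:370,200:440]
cv2.imwrite('pics/s7z.png',cv2.resize(a,None,fx=2.7,fy=2.7,interpolation=2))"
```

```text
9.0 [0.5499 0.1134 0.2898] [-0.8635 -0.5985  0.4506] 0.00023633965150106996 yaw 0.05780021010161197 y [ 0.0003 -0.0001 -1.    ]
tip [0.5499 0.1134 0.1168]
c tip rel pin (tray axes) mm [-12.1793  -0.0956] z above pin 29.760563178126446
a tip rel pin (tray axes) mm [-12.1165 219.8655] z above pin 29.760563178126446
```

View pics/s7z.png

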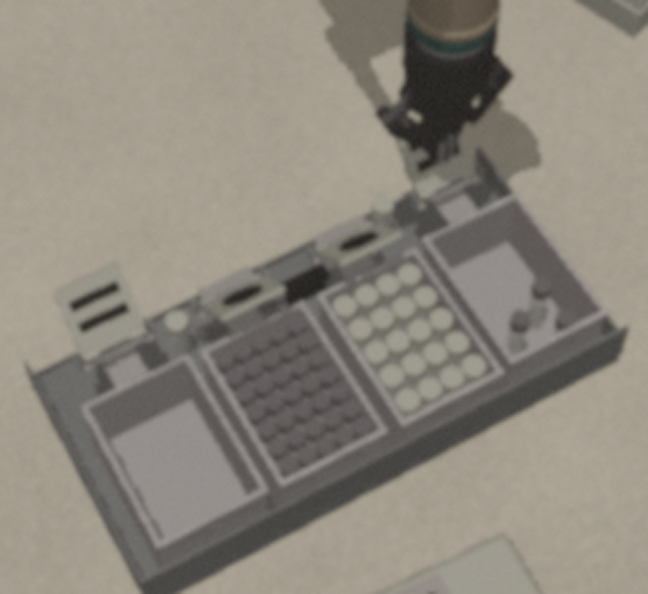

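View pics/w7.png

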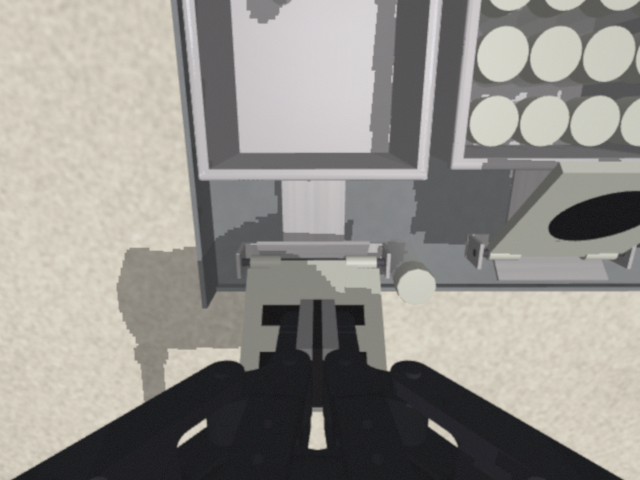

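Tag c has fallen to the worker's side with its bars up. I'll retreat forward, up, and away to the left to check.

Call:
arm_command(increments=[0,0,0,0,0,1,1,0,0,0,0,0,1,1,0,0,0,0,-2,0.5,1,0,0,0,0,-3,0,1,0,0,0,0,-3,0,1,0,0,0,-1,-3,-1,1,0,0,0,-3,-1,-2,1,0,0,0,-4,0,-3,1])

```text
clock: 10.1
position: [0.5117, 0.1917, 0.4109]
ee_rot: [0.515, -0.513, 0.485, -0.487]
contact_force: [-0.6, 0.0, 0.5]
width: -0.0
```

Call:
arm_command(increments=[0,0,0,-4,0,-3,1,0,0,0,-4,0,-3,1,0,0,0,-4,0,-3,1,0,0,0,-4,0,-3,1,0,0,0,-3,0,-3,1,0,0,0,-2,0,-2,1,0,0,0,0,0,0,1,0,0,0,0,0,0,1])

```text
clock: 11.1
position: [0.3294, 0.3912, 0.4097]
ee_rot: [0.514, -0.514, 0.485, -0.486]
contact_force: [-0.1, -0.1, -0.5]
width: 0.0001
```

```bash
python3 st.py top=t8.png scene=s8.png;  python3 -c "
import cv2,numpy as np
a=cv2.imread('pics/t8.png')[140:260,230:440]
b=cv2.imread('pics/top0.png');c=cv2.imread('pics/t8.png')
a=cv2.resize(a,None,fx=2.8,fy=2.8,interpolation=2)
d=cv2.absdiff(b,c)
cv2.imwrite('pics/t8z.png',a); cv2.imwrite('pics/d8.png',cv2.convertScaleAbs(d,alpha=3))"
```

```text
11.1 [0.3294 0.3912 0.4097] [-0.0925 -0.1045 -0.5001] 5.690115837230439e-05 yaw 0.05796119459409544 y [ 0.0009 -0.0005 -1.    ]
tip [0.3295 0.3911 0.2367]
c tip rel pin (tray axes) mm [-216.2304  289.8039] z above pin 149.66725949923017
a tip rel pin (tray axes) mm [-216.1675  509.7651] z above pin 149.66725949923017
```

View pics/t8z.png

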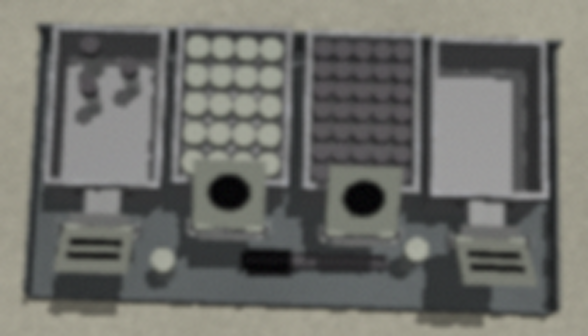

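View pics/d8.png

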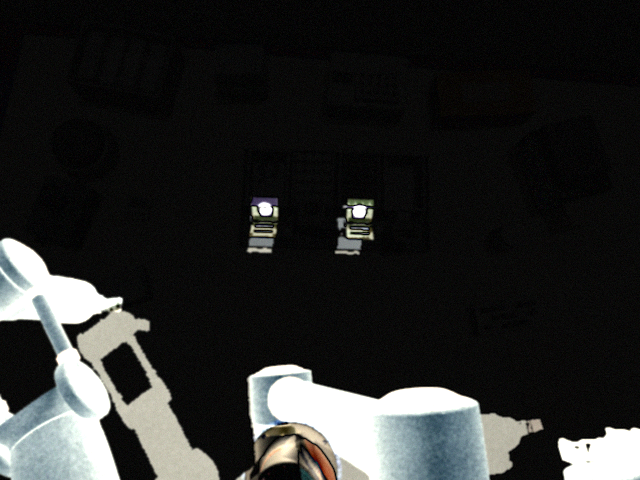

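View pics/s8.png

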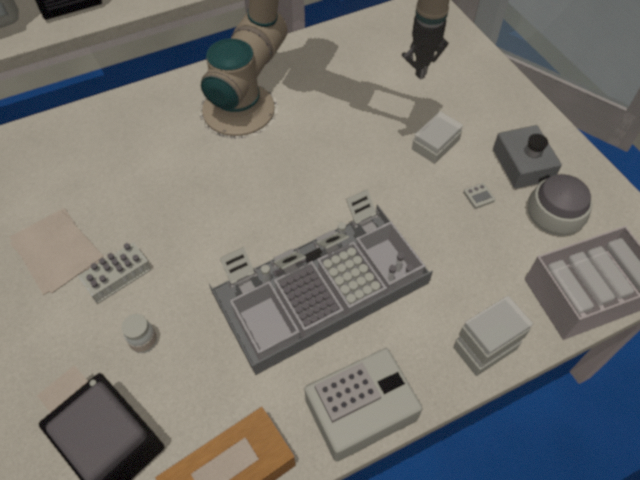

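Both tags are flipped: c shows bars leaning forward, and a shows its disc leaning back. The difference picture shows changes only at those two tags, their shadows and the arm. Handing in.

```bash
python3 -c "
from rig import ticket
print(ticket.sign_off())"
```

```text
the job is handed in; nothing more can be done
None
```

I flipped the two wrong tags and handed the job in at about 11 s of the 38 s allowed. Tag a was pushed back to its bin so its disc shows, and tag c was pushed towards the worker so its bars show.

- **Tags:** the last top and scene views show a and b leaning back with the disc up, and c and d leaning forward with the bars up. I judged the tilts by eye and did not measure the angles.
- **Loose things:** a before/after difference of the top pictures shows changes only at tags a and c, their shadows and the arm. The vials, marker, tip box, rack, jar and timer had not visibly moved.
- **Forces:** the highest force I read was about 6 N. It came from pushing slightly too far, so the closed fingers touched tag a once it was at rest. I saw force only at the end of each move, so a brief higher peak in between could have gone unseen. At the end the arm was clear of everything.
- **Disagreement:** the wrist and top views put tag a's edge about 4 mm apart, which did not affect the pushes.

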